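Feel for the socket of a kiln prop and hold it socket-up

TASK

One end of the square kiln prop lying on the bench has a blind hole, the other end is solid. Pick the prop up, stand one of its ends on top of the fixed wooden feeler pin to feel which end it is (the pin either enters the hole or stops against the solid end), then turn the prop whichever way is needed and finish while holding it upright in the gripper, hole up, raised well clear (about 20 cm) above the bench, still and touching nothing else. Leave the other pots, props and tools where they are.

Things in the scene. Friction and masses are not known exactly. Their poses are not given: they have to be found in the camera images.
- prop: the kiln prop: buff square bar 40 x 40 mm, 64 mm long, 0.15 to 0.26 kg, lying flat on a long side at any yaw. Origin at its middle (20 mm above the bench as it lies, 32 mm from each end); x runs along its length, y and z square to its sides. A round blind hole, 24 mm across, 26 mm deep, is centred in one end face; whether at +x or -x is not told: feel with the pin, or look.
- feeler: feeler: wooden block 70 x 70 x 16 mm fixed on the bench with an upright round pin of 10 mm diameter in its middle, top of the pin 65 mm above the bench. Origin at the centre of the block's underside
- feeler_tip (a point): centre of the top of the feeler's pin, 65 mm above the bench
- dish: bystander, loose: small white dish, 90 mm across, 34 mm high; origin at the centre of its underside
- round_prop: bystander, loose: round kiln prop, 36 mm diameter, 50 mm high, standing; origin at the centre of its underside
- short_prop: bystander, loose: short square kiln prop, 40 x 40 mm, 26 mm high, solid; origin at the centre of its underside
- tea_bowl: bystander, loose: terracotta cup, 100 mm across, 70 mm high; origin at the centre of its underside
- beaker: bystander, loose: dark beaker, 70 mm across, 75 mm high; origin at the centre of its underside
- ladle: bystander, loose: wooden spoon lying flat
- glaze_jar: bystander, loose: blue glaze jar with a lid, 70 mm across, 100 mm high; origin at the centre of its underside
There are look-alikes about, which are no part of the job. What is shaped like the prop but turquoise is not meant.

How it is judged:
On the way:
1. an end of the prop, upright within 17 degrees and within 12 mm of the pin's axis, is tried on the feeler pin: it presses on the pin's top, or the pin is 5 mm or more inside the hole (horizontal distance between prop and feeler_tip below 0.012 m and (angle between prop's own x axis and vertical below 0.3 rad or angle between prop's own x axis and vertical above 2.84 rad) and ((contact force between prop and feeler above 0.5 N and height (world z) of prop above 0.09 m) or height (world z) of prop below 0.092 m)), for 0.05 s.
At the end, for the whole second after the job is handed in: the gripper's fingers hold the prop at rest with its hole facing up (long axis within 0.2 rad of vertical), its middle more than 150 mm above the bench, touching neither the feeler nor any bystander (angle between prop's own x axis and vertical below 0.2 rad and height (world z) of prop above 0.15 m and contact force between the fingers and prop above 2 N and linear speed of prop below 0.03 m/s and angular speed of prop below 0.2 rad/s and contact force between prop and feeler below 0.1 N and contact force between prop and dish below 0.1 N and contact force between prop and round_prop below 0.1 N and contact force between prop and short_prop below 0.1 N and contact force between prop and tea_bowl below 0.1 N and contact force between prop and beaker below 0.1 N and contact force between prop and ladle below 0.1 N and contact force between prop and glaze_jar below 0.1 N); the arm keeps its last pose, push and grip.
It fails at once if any of the other pots, props and tools is moved by more than 30 mm (distance of any of dish, round_prop, short_prop, tea_bowl, beaker, ladle, glaze_jar from where it was at the start of the episode above 0.03 m).
It also fails if it takes over 64 s, if anything falls off the work surface, if the arm or the gripper's body presses on something with over 40 N, if the wrist force passes 120 N, or if a joint passes its speed limit or range.

ROBOT

A 6-joint arm with a two-finger parallel gripper is mounted at the origin on the work surface. World frame = base frame: x ahead of the robot, y to its left, z up, the work surface at z = 0. Lengths are in m, angles in rad, forces in N, time in s.
With the tool pointing down it reaches from about 0.35 to 0.775 m from the base axis. Payload 5.5 kg.
Tool frame: the origin (TCP) lies at the very end of the fingers, on their centre line; the grasp point (between the pads) lies 19 mm behind it; z points along the fingers, y is the line along which they close (so a half turn about z gives the same grasp; the last joint's range is limited). The gripper opens to 85 mm and grips with 20 to 120 N. Pads are 22 mm wide; open, the fingers measure 114 mm over their backs; the gripper's body (76 mm by 85 mm) begins 54 mm behind the grasp point. The pads swing forward as they close: fully open they stand 13 mm farther back than shut.
Start: joints at [-1.462, 0.313, 0.046, 1.304, 0, 1.431], TCP at [0.142, -0.557, 0.231] pointing down, gripper open.
Joint ranges: [-2.76, 2.76], [-0.86, 1.69], [-1.03, 1.26], [-2.2, 2.34], [-1.47, 1.5], [-3.14, 3.14]. Speed limits (rad/s): [2.57, 2.57, 3.14, 3.14, 3.14, 3.14].

INTERFACE

Orientations are given as a unit quaternion [w, x, y, z].
In Python, from workcell import env, imaging, ticket gives the robot as it stands. The module is installed in compiled form; this text tells all that it offers.
- The arm moves only by the tool apply_moves, never from a script. Its argument "rows" is a list of rows, each an object with "xyz": the shift along the tool's x, y, z in mm, a list of three; "turn": the turn, a rotation vector about the tool's x, y, z in rad, a list of three; "grip": the opening, from 0 (shut) to 1 (fully open). A call has 1 to 12 rows; each row is the pose to reach, as a shift and turn from the pose commanded when the call began, along the tool's axes at that moment; what a row does not reach only later rows make up. A row lasts 1/12 s, in which the tool goes at most 41.7 mm and 7.16 degrees, less where a joint would pass 70% of its speed; a pose out of reach is approached as far as the arm can. A call with a gripper value outside its range is refused whole. The fingers move at their own pace and stop on an object; "force" is the grip in N (left out, the last holds). Time passes only in rows, so rows that repeat a pose let the fingers close. It gives the time, the measured TCP pose, the force, the opening and the grip force at its end, in the units of the state.
- env.get_state(): the state, without advancing time (a new reading comes with each control period).
- imaging.read_camera(name): name is "side" or "top" or "wrist"; returns a dict with "color" (420x560x3 uint8, blue, green, red), "z_map" (420x560 float32, m along the optical axis (not along the pixel's ray), 0 where there is no reading), "camera_matrix" (3x3 intrinsics, pixels), "view" (4x4, takes a point from world to camera coordinates). Camera axes: x right, y down, z forward; pixel columns grow to the right and rows downward; lengths in m; the calibration is good to about 2 mm. A picture is of the moment at which its call begins.
- ticket.hand_in(): hands the job in; it is judged then, once.
The state is a dict: "clock": time; "joint_pos": joint angles; "qvel": joint speeds; "tau": joint torques, N m; "tcp_pos": TCP position; "orientation": TCP orientation; "wrist_force": force on the tool from outside, world axes, zero at the start; "ft_torque": the same for the moment, N m; "finger_gap": finger opening in m; "grip_force": force on a finger pad.
Only numpy, scipy, OpenCV 4.12 (cv2) and the standard library are available. Lean on these libraries where they do the work, as an engineer would, in place of code of your own. Each camera call takes 0.05 s, during which the arm holds its last target. There are 200 camera calls.

## Working session

There is one attempt and no reset: what is moved stays moved. The work goes in short steps, Python scripts to look and compute and a tool call to move; the robot and the scene stay as the last step left them, time stands still between calls to the robot, and variables do not carry over. Pictures are saved under pics/ and viewed, at most 10 in all, crops included, and the job is handed in when it is done.

Besides the shell and the picture viewer there is one more tool, called as name(argument=value, ...) on one line, values as JSON. apply_moves: Moves the arm, as the interface text tells. Its arguments: {"type":"object","properties":{"rows":{"type":"array"},"force":{"type":"number"}},"required":["rows"]}

```bash
mkdir -p pics; cat > h.py <<'E'
import numpy as np, cv2
from workcell import env, imaging, ticket
from scipy.spatial.transform import Rotation as R
def cam(n):
    d=imaging.read_camera(n); return d
def world(d):
    K=d["camera_matrix"];z=d["z_map"];v,u=np.mgrid[:z.shape[0],:z.shape[1]]
    P=np.stack([(u-K[0,2])/K[0,0]*z,(v-K[1,2])/K[1,1]*z,z],-1)
    T=np.linalg.inv(d["view"]); W=P@T[:3,:3].T+T[:3,3]; W[z<=0]=np.nan; return W
def pose():
    s=env.get_state();q=s["orientation"];return np.array(s["tcp_pos"]),R.from_quat([q[1],q[2],q[3],q[0]])
E
python3 - <<'E'
from h import *
for n in("top","side"):
    d=cam(n);cv2.imwrite(f"pics/{n}0.png",d["color"]);np.savez(f"{n}0.npz",**d)
    print(n,np.linalg.inv(d["view"]).round(3).tolist())
s=env.get_state();print(s)
E
```

```text
top [[-0.022, -0.999, 0.028, 0.512], [-1.0, 0.022, -0.004, -0.02], [0.003, -0.028, -1.0, 1.363], [0.0, 0.0, 0.0, 1.0]]
side [[-0.969, -0.148, 0.196, 0.283], [-0.244, 0.502, -0.83, 1.087], [0.024, -0.852, -0.523, 0.757], [0.0, 0.0, 0.0, 1.0]]
{'clock': 0.1, 'joint_pos': array([-1.46159001e+00,  3.13906051e-01,  4.50928050e-02,  1.30363153e+00,
       -1.60583013e-05,  1.43123330e+00]), 'qvel': array([-2.08791866e-04, -2.43886063e-03,  1.44441291e-03,  4.96969706e-04,
       -1.80696556e-05,  6.13586176e-04]), 'tau': array([ 2.88608026e-03, -4.81726849e+01,  2.99243921e+01,  1.28518316e-02,
       -1.93275746e-04,  5.99571592e-06]), 'tcp_pos': array([ 0.14152644, -0.55682651,  0.2305091 ]), 'orientation': array([-8.24250355e-04,  9.92273858e-01,  1.24064143e-01,  4.48165249e-06]), 'wrist_force': array([ 0.08216718, -0.29701659, -0.57083453]), 'ft_torque': array([-0.033737  , -0.097824  ,  0.00661215]), 'grip_force': 0.0, 'finger_gap': 0.08567822409640716}
```

View pics/top0.png

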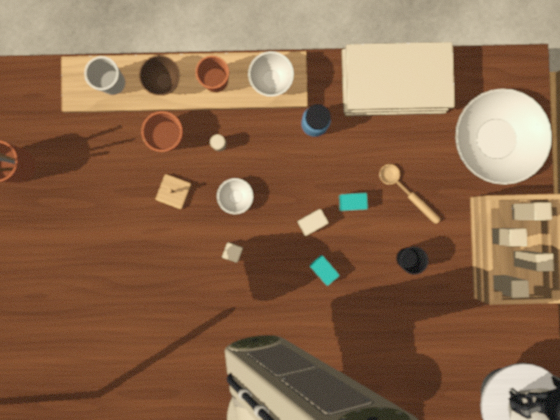

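View pics/side0.png

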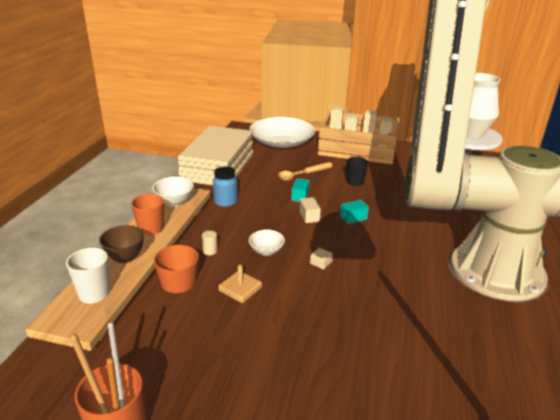

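Top view: candidates are the buff bar (313,222), turquoise look-alikes (353,202) and (325,271), the short square prop (232,252), the round prop (218,142), and the bars in the crate (~510-535, 210-290). The buff 40x64 bar at (313,222) fits the description. The feeler is at (174,191), and the pin leans in the image because of perspective and shadow. I'll measure both and check the choice in a crop.

```bash
python3 - <<'E'
from h import *
d=dict(np.load("top0.npz"));W=world(d);c=d["color"]
for n,(u,v,r,zl,zh) in dict(prop=(313,222,24,.033,.06),feelblock=(174,191,26,.01,.024),pin=(178,190,26,.045,.09),short=(232,252,16,.018,.04),dish=(235,196,25,.02,.06),turq1=(353,202,22,.033,.06),turq2=(325,271,22,.033,.06),bowl=(162,132,30,.03,.1),round=(218,142,20,.035,.08),beaker=(411,260,24,.06,.1)).items():
    w=W[v-r:v+r,u-r:u+r].reshape(-1,3);w=w[(w[:,2]>zl)&(w[:,2]<zh)]
    if len(w)<3: print(n,len(w));continue
    rc=cv2.minAreaRect((w[:,:2]*1000).astype(np.float32))
    b=cv2.boxPoints(rc)
    print(n,len(w),w.mean(0).round(4),"rect",np.round(rc[0],1),np.round(rc[1],1),"z",np.percentile(w[:,2],[5,50,95]).round(4)); 
    if n in("prop","feelblock"):print(b.round(1).tolist())
print(d["camera_matrix"])
s=dict(np.load("side0.npz"))["color"]
a=cv2.resize(c[180:290,170:370],(800,440),interpolation=2);cv2.imwrite("pics/cropA.png",cv2.resize(np.vstack([a,cv2.resize(s[170:300,210:440],(800,452))]),(500,557)))
E
```

```text
prop 405 [ 0.4953 -0.1178  0.0393] rect [ 495.4 -118. ] [40.1 64. ] z [0.0349 0.0392 0.0437]
[[462.70001220703125, -99.0], [492.5, -155.6999969482422], [528.0, -137.0], [498.20001220703125, -80.4000015258789]]
feelblock 700 [0.5811 0.2358 0.0156] rect [568.6 241.6] [70.6 97.4] z [0.0113 0.0155 0.0198]
[[510.20001220703125, 227.10000610351562], [600.5, 190.6999969482422], [626.9000244140625, 256.20001220703125], [536.5999755859375, 292.6000061035156]]
pin 17 [0.581  0.2355 0.0615] rect [580.8 236.3] [7.7 7.9] z [0.0505 0.0626 0.0665]
short 250 [0.4228 0.0872 0.0254] rect [422.8  87.1] [39.6 40.3] z [0.0213 0.0255 0.0298]
dish 379 [0.5659 0.0784 0.029 ] rect [565.   76.9] [86.2 86.2] z [0.0209 0.0299 0.036 ]
turq1 405 [ 0.5447 -0.2222  0.0393] rect [ 544.6 -222.6] [39.9 64.8] z [0.0354 0.0392 0.0438]
turq2 404 [ 0.3732 -0.1445  0.0393] rect [ 373.  -144.6] [64.7 39.8] z [0.0353 0.0393 0.0435]
bowl 1022 [0.7648 0.2612 0.0482] rect [742.9 258.7] [150.7 129.2] z [0.0332 0.0421 0.0708]
round 168 [0.701  0.117  0.0489] rect [700.9 117. ] [33.2 34.8] z [0.0436 0.0492 0.0538]
beaker 219 [ 0.3952 -0.3641  0.071 ] rect [ 396.8 -360.5] [68.4 67.7] z [0.062  0.0719 0.0775]
[[526.37133885   0.         275.1806164 ]
 [  0.         526.37133885 201.46933837]
 [  0.           0.           1.        ]]
```

View pics/cropA.png

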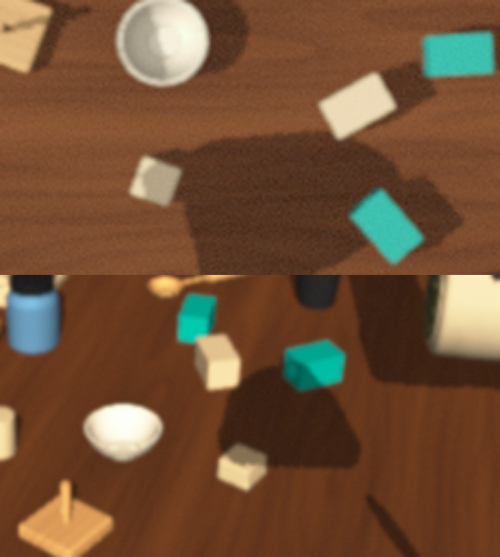

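The side crop shows the buff bar at (218,362), and its near (+y) end looks plain. The turquoise look-alikes are clearly different, so the choice stands. I'll write a move calculator and go above the prop.

```bash
cat >> h.py <<'E'
def goto(xyz,z,x):
    """shift (mm) and turn (rad) in tool axes to reach TCP xyz with tool z, tool x directions"""
    p,r=pose(); z=np.array(z,float);z/=np.linalg.norm(z);x=np.array(x,float);x-=z*(x@z);x/=np.linalg.norm(x)
    t=R.from_matrix(np.stack([x,np.cross(z,x),z],1))
    print("xyz",r.inv().apply(np.array(xyz)-p).__mul__(1000).round(1).tolist(),"turn",(r.inv()*t).as_rotvec().round(3).tolist())
E
python3 - <<'E'
from h import *
goto([.4954,-.118,.19],[0,0,-1],[-.466,.885,0])
E
```

```text
xyz [451.0, -338.1, 41.2] turn [-0.001, -0.002, -1.807]
```

apply_moves(rows=[{"xyz": [451, -338, 41], "turn": [0, 0, -1.807], "grip": 1}, {"xyz": [451, -338, 41], "turn": [0, 0, -1.807], "grip": 1}, {"xyz": [451, -338, 41], "turn": [0, 0, -1.807], "grip": 1}, {"xyz": [451, -338, 41], "turn": [0, 0, -1.807], "grip": 1}, {"xyz": [451, -338, 41], "turn": [0, 0, -1.807], "grip": 1}, {"xyz": [451, -338, 41], "turn": [0, 0, -1.807], "grip": 1}, {"xyz": [451, -338, 41], "turn": [0, 0, -1.807], "grip": 1}, {"xyz": [451, -338, 41], "turn": [0, 0, -1.807], "grip": 1}, {"xyz": [451, -338, 41], "turn": [0, 0, -1.807], "grip": 1}, {"xyz": [451, -338, 41], "turn": [0, 0, -1.807], "grip": 1}, {"xyz": [451, -338, 41], "turn": [0, 0, -1.807], "grip": 1}, {"xyz": [451, -338, 41], "turn": [0, 0, -1.807], "grip": 1}])

```text
clock: 1.1
tcp_pos: [0.4554, -0.1672, 0.1947]
orientation: [-0.0, 0.639, 0.769, -0.0]
wrist_force: [0.7, -0.2, -0.4]
finger_gap: 0.0851
grip_force: 0.0
```

```bash
python3 - <<'E'
from h import *
s=env.get_state();print(s["joint_pos"].round(3),s["tcp_pos"].round(3),s["orientation"].round(3))
goto([.4954,-.118,.19],[0,0,-1],[-.466,.885,0])
E
```

```text
[-0.517  0.155 -0.249  1.166 -0.     0.869] [ 0.455 -0.167  0.195] [-0.     0.639  0.769 -0.   ]
xyz [41.1, 48.3, 4.7] turn [-0.0, 0.0, -0.3]
```

apply_moves(rows=[{"xyz": [41, 48, 5], "turn": [0, 0, -0.3], "grip": 1}, {"xyz": [41, 48, 5], "turn": [0, 0, -0.3], "grip": 1}, {"xyz": [41, 48, 5], "turn": [0, 0, -0.3], "grip": 1}, {"xyz": [41, 48, 5], "turn": [0, 0, -0.3], "grip": 1}])

```text
clock: 1.43
tcp_pos: [0.495, -0.1187, 0.1893]
orientation: [-0.001, 0.518, 0.856, -0.0]
wrist_force: [-0.3, -0.1, -1.4]
finger_gap: 0.0852
grip_force: 0.0
```

```bash
python3 - <<'E'
from h import *
d=cam("wrist");cv2.imwrite("pics/w1.png",d["color"])
W=world(d);m=(W[...,2]>.03)&(W[...,2]<.05)&(np.hypot(W[...,0]-.495,W[...,1]+.118)<.045)
w=W[m];print(len(w));rc=cv2.minAreaRect((w[:,:2]*1000).astype(np.float32));print(rc,w.mean(0))
s=env.get_state();print(s["joint_pos"].round(3),s["tcp_pos"].round(4),s["orientation"].round(3))
goto([.4954,-.118,.008],[0,0,-1],[-.466,.885,0])
E
```

```text
2580
((496.33697509765625, -117.71414947509766), (40.035457611083984, 63.85886764526367), 27.77136993408203) [ 0.49569107 -0.11654045  0.0405282 ]
[-0.395  0.204 -0.203  1.166 -0.     0.698] [ 0.4946 -0.1195  0.1894] [-0.001  0.519  0.855 -0.   ]
xyz [0.8, 1.6, 181.4] turn [-0.001, -0.001, -0.006]
```

View pics/w1.png

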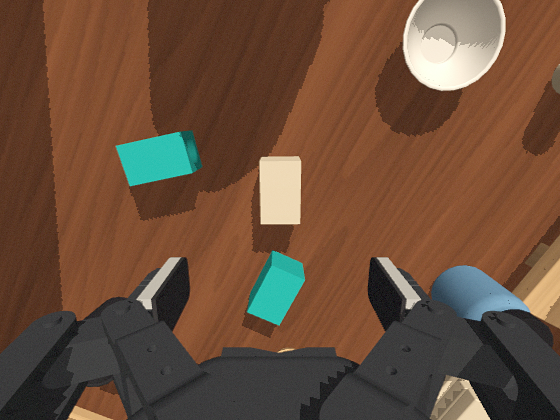

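The wrist view shows the prop at (280,190), midway between the open fingers. The sliver of its far (+y) end at (280,160) is plain, so the hole is probably at the other end. Descending to grasp.

apply_moves(rows=[{"xyz": [1, 2, 40], "turn": [0, 0, -0.006], "grip": 1}, {"xyz": [1, 2, 80], "turn": [0, 0, -0.006], "grip": 1}, {"xyz": [1, 2, 120], "turn": [0, 0, -0.006], "grip": 1}, {"xyz": [1, 2, 150], "turn": [0, 0, -0.006], "grip": 1}, {"xyz": [1, 2, 170], "turn": [0, 0, -0.006], "grip": 1}, {"xyz": [1, 2, 181], "turn": [0, 0, -0.006], "grip": 1}, {"xyz": [1, 2, 181], "turn": [0, 0, -0.006], "grip": 1}, {"xyz": [1, 2, 181], "turn": [0, 0, -0.006], "grip": 0}, {"xyz": [1, 2, 181], "turn": [0, 0, -0.006], "grip": 0}, {"xyz": [1, 2, 181], "turn": [0, 0, -0.006], "grip": 0}, {"xyz": [1, 2, 181], "turn": [0, 0, -0.006], "grip": 0}, {"xyz": [1, 2, 181], "turn": [0, 0, -0.006], "grip": 0}], force=60)

```text
clock: 2.48
tcp_pos: [0.4972, -0.1192, 0.0105]
orientation: [0.002, 0.517, 0.856, 0.0]
wrist_force: [-0.4, -1.3, 5.1]
finger_gap: 0.0391
grip_force: 62.0
```

apply_moves(rows=[{"xyz": [0, 0, 0], "turn": [0, 0, 0], "grip": 0}, {"xyz": [0, 0, 0], "turn": [0, 0, 0], "grip": 0}, {"xyz": [0, 0, 0], "turn": [0, 0, 0], "grip": 0}, {"xyz": [0, 0, 0], "turn": [0, 0, 0], "grip": 0}], force=60)

```text
clock: 2.82
tcp_pos: [0.4972, -0.1193, 0.0105]
orientation: [0.002, 0.517, 0.856, -0.0]
wrist_force: [-0.6, -1.0, 7.1]
finger_gap: 0.0393
grip_force: 62.0
```

```bash
python3 - <<'E'
from h import *
s=env.get_state();print(s["joint_pos"].round(3),s["tcp_pos"].round(4),s["finger_gap"],s["grip_force"],s["wrist_force"])
E
```

```text
[-0.392  0.369 -0.464  0.735 -0.001  0.695] [ 0.4972 -0.1193  0.0105] 0.03930916106863049 62.021278738975525 [-0.58006252 -0.95187753  7.06369501]
```

apply_moves(rows=[{"xyz": [0, 0, -15], "turn": [0, 0, 0], "grip": 0}, {"xyz": [0, 0, -40], "turn": [0, 0, 0], "grip": 0}, {"xyz": [0, 0, -80], "turn": [0, 0, 0], "grip": 0}, {"xyz": [0, 0, -120], "turn": [0, 0, 0], "grip": 0}, {"xyz": [0, 0, -160], "turn": [0, 0, 0], "grip": 0}, {"xyz": [0, 0, -200], "turn": [0, 0, 0], "grip": 0}, {"xyz": [0, 0, -240], "turn": [0, 0, 0], "grip": 0}, {"xyz": [0, 0, -240], "turn": [0, 0, 0], "grip": 0}], force=60)

```text
clock: 3.48
tcp_pos: [0.4993, -0.1197, 0.2576]
orientation: [0.007, 0.517, 0.856, 0.001]
wrist_force: [1.9, -1.0, -1.0]
finger_gap: 0.0393
grip_force: 61.2
```

```bash
python3 - <<'E'
from h import *
s=env.get_state();print(s["joint_pos"].round(3),s["tcp_pos"].round(4),s["finger_gap"],s["grip_force"],s["wrist_force"])
a=np.radians(14.7);p=[.55,.205,.26]
goto(p,[0,0,-1],[-np.cos(a),-np.sin(a),0])
goto(p,[np.cos(a),np.sin(a),0],[0,0,-1])
E
```

```text
[-0.392  0.175 -0.07   1.312 -0.     0.695] [ 0.4993 -0.1197  0.2576] 0.039331169541492926 61.19278818368912 [ 1.93302529 -1.01296899 -1.00387736]
xyz [263.8, 196.1, -3.4] turn [0.0, 0.015, -1.343]
xyz [263.8, 196.1, -3.4] turn [-1.038, -1.294, -1.038]
```

apply_moves(rows=[{"xyz": [264, 196, -3], "turn": [0, 0, -1.343], "grip": 0}, {"xyz": [264, 196, -3], "turn": [0, 0, -1.343], "grip": 0}, {"xyz": [264, 196, -3], "turn": [0, 0, -1.343], "grip": 0}, {"xyz": [264, 196, -3], "turn": [0, 0, -1.343], "grip": 0}, {"xyz": [264, 196, -3], "turn": [0, 0, -1.343], "grip": 0}, {"xyz": [264, 196, -3], "turn": [0, 0, -1.343], "grip": 0}, {"xyz": [264, 196, -3], "turn": [0, 0, -1.343], "grip": 0}, {"xyz": [264, 196, -3], "turn": [0, 0, -1.343], "grip": 0}, {"xyz": [264, 196, -3], "turn": [0, 0, -1.343], "grip": 0}, {"xyz": [264, 196, -3], "turn": [0, 0, -1.343], "grip": 0}, {"xyz": [264, 196, -3], "turn": [0, 0, -1.343], "grip": 0}, {"xyz": [264, 196, -3], "turn": [0, 0, -1.343], "grip": 0}])

```text
clock: 4.48
tcp_pos: [0.546, 0.2069, 0.251]
orientation: [-0.001, -0.129, 0.992, -0.0]
wrist_force: [-0.1, 0.2, -2.0]
finger_gap: 0.0393
grip_force: 61.5
```

```bash
python3 - <<'E'
from h import *
s=env.get_state();print(s["joint_pos"].round(3),s["tcp_pos"].round(4),s["finger_gap"],s["grip_force"],s["wrist_force"])
a=np.radians(14.7);p=[.55,.205,.26]
goto(p,[np.cos(a),np.sin(a),0],[0,0,-1])
E
```

```text
[ 0.225  0.328  0.115  1.359 -0.    -0.035] [0.546  0.2069 0.251 ] 0.039308352340597576 61.52464181184769 [-0.09868145  0.15227909 -1.98118921]
xyz [-3.3, -2.8, -9.0] turn [0.002, -1.572, 0.002]
```

apply_moves(rows=[{"xyz": [-3, -3, -9], "turn": [0, -1.572, 0], "grip": 0}, {"xyz": [-3, -3, -9], "turn": [0, -1.572, 0], "grip": 0}, {"xyz": [-3, -3, -9], "turn": [0, -1.572, 0], "grip": 0}, {"xyz": [-3, -3, -9], "turn": [0, -1.572, 0], "grip": 0}, {"xyz": [-3, -3, -9], "turn": [0, -1.572, 0], "grip": 0}, {"xyz": [-3, -3, -9], "turn": [0, -1.572, 0], "grip": 0}, {"xyz": [-3, -3, -9], "turn": [0, -1.572, 0], "grip": 0}, {"xyz": [-3, -3, -9], "turn": [0, -1.572, 0], "grip": 0}, {"xyz": [-3, -3, -9], "turn": [0, -1.572, 0], "grip": 0}, {"xyz": [-3, -3, -9], "turn": [0, -1.572, 0], "grip": 0}, {"xyz": [-3, -3, -9], "turn": [0, -1.572, 0], "grip": 0}, {"xyz": [-3, -3, -9], "turn": [0, -1.572, 0], "grip": 0}])

```text
clock: 5.48
tcp_pos: [0.6034, 0.2298, 0.3226]
orientation: [0.574, -0.098, 0.81, 0.069]
wrist_force: [-0.1, 0.2, -3.3]
finger_gap: 0.0389
grip_force: 61.9
```

```bash
python3 - <<'E'
from h import *
s=env.get_state();print(s["joint_pos"].round(3),s["tcp_pos"].round(4),s["finger_gap"],s["grip_force"],s["wrist_force"])
p,r=pose();print(r.as_matrix().round(3))
d=cam("side");cv2.imwrite("pics/s2.png",d["color"]);np.savez("s2.npz",**d)
a=np.radians(14.7);p=[.55,.205,.26]
goto(p,[np.cos(a),np.sin(a),0],[0,0,-1])
E
```

```text
[ 0.239 -0.159 -1.027 -0.531  0.002 -0.002] [0.6034 0.2298 0.3226] 0.038927637132003375 61.89781665802002 [-0.13650784  0.18072704 -3.25490018]
[[-0.321 -0.239  0.916]
 [-0.08   0.971  0.225]
 [-0.944 -0.001 -0.331]]
xyz [80.5, -11.7, -35.6] turn [-0.015, -0.332, -0.002]
```

View pics/s2.png

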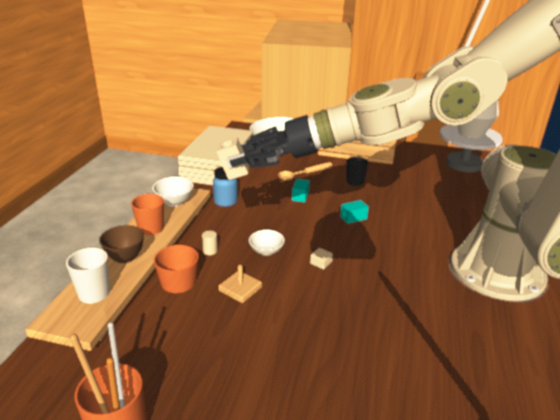

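The side view shows the prop held at (232,158), not yet vertical. Joint 3 is at its lower limit (-1.03), so I'll fit the arm's planar kinematics from the recorded poses and find reachable poses at the pin.

```bash
cat > fk.py <<'E'
from h import *
D=[([.3139,.0451,1.3036],.14153,-.55683,.23051),([.155,-.249,1.166],.4554,-.1672,.1947),([.204,-.203,1.166],.4946,-.1195,.1894),([.369,-.464,.735],.4972,-.1193,.0105),([.175,-.070,1.312],.4993,-.1197,.2576),([.328,.115,1.359],.546,.2069,.251),([-.159,-1.027,-.531],.6034,.2298,.3226)]
off=.0805
A=[];b=[]
for q,x,y,z in D:
    A.append([1,np.exp(-1j*q[0]),np.exp(-1j*(q[0]-q[1])),np.exp(-1j*(q[0]-q[1]+q[2]))]);b.append(np.sqrt(x*x+y*y-off**2)+1j*z)
A=np.array(A);b=np.array(b)
# w0 purely imaginary, c3 real assumed for regularity
def build(v): return np.array([1j*v[0],v[1]+1j*v[2],v[3]+1j*v[4],v[5]])
from scipy.optimize import least_squares
f=lambda v:(lambda e:np.r_[e.real,e.imag])(A@build(v)-b)
s=least_squares(f,[.2,0,.4,.4,0,.2]);C=build(s.x)
if __name__=="__main__":
    print(C.round(4),(abs(A@C-b)*1000).round(1))
    for tr,tz in((.627,.1),(.627,.2)):
      rp=np.sqrt(tr**2-off**2)
      for p in np.arange(-.4,1.2,.1):
        best=None
        for q2 in np.linspace(-.86,1.69,60):
            r=least_squares(lambda v:(lambda e:[e.real,e.imag])(C@np.exp(-1j*np.array([0,v[0],v[0]-v[1],p]))-rp-1j*tz),[q2,-.5 if q2<.4 else .5])
            if r.cost<1e-8 and abs(r.x[0])<3: best=(r.x,p-r.x[0]+r.x[1]); 
            if best and -.86<r.x[0]<1.69 and -1.03<r.x[1]<1.26 and -2.2<best[1]<2.34: print(tr,tz,round(p,2),r.x.round(3),best[1].round(3));break
        else: print(tr,tz,round(p,2),"infeasible",None if best is None else best[0].round(2))
E
python3 fk.py
```

```text
[0.000e+00+0.2324j 1.000e-04+0.5185j 4.093e-01+0.0559j 4.403e-01+0.j    ] [0.1 0.4 0.4 0.  0.1 0.1 0. ]
0.627 0.1 -0.4 infeasible [ 1.61 -0.91]
0.627 0.1 -0.3 infeasible [ 1.57 -1.02]
0.627 0.1 -0.2 infeasible [ 1.51 -1.11]
0.627 0.1 -0.1 infeasible [ 1.43 -1.2 ]
0.627 0.1 -0.0 infeasible [ 1.32 -1.27]
0.627 0.1 0.1 infeasible [ 1.17 -1.33]
0.627 0.1 0.2 infeasible [ 0.97 -1.35]
0.627 0.1 0.3 infeasible [ 0.74 -1.33]
0.627 0.1 0.4 infeasible [ 0.52 -1.29]
0.627 0.1 0.5 infeasible [ 0.35 -1.22]
0.627 0.1 0.6 infeasible [ 0.23 -1.13]
0.627 0.1 0.7 infeasible [ 0.16 -1.04]
0.627 0.1 0.8 [ 0.13  -0.933] -0.264
0.627 0.1 0.9 [ 0.128 -0.827] -0.055
0.627 0.1 1.0 [ 0.146 -0.718] 0.136
0.627 0.1 1.1 [ 0.181 -0.605] 0.314
0.627 0.2 -0.4 infeasible [ 1.41 -1.1 ]
0.627 0.2 -0.3 infeasible [ 1.34 -1.19]
0.627 0.2 -0.2 infeasible [ 1.25 -1.27]
0.627 0.2 -0.1 infeasible [ 1.13 -1.34]
0.627 0.2 -0.0 infeasible [ 0.94 -1.38]
0.627 0.2 0.1 infeasible [ 0.7  -1.38]
0.627 0.2 0.2 infeasible [ 0.45 -1.34]
0.627 0.2 0.3 infeasible [ 0.24 -1.28]
0.627 0.2 0.4 infeasible [ 0.09 -1.19]
0.627 0.2 0.5 infeasible [ 0.  -1.1]
0.627 0.2 0.6 [-0.046 -1.001] -0.355
0.627 0.2 0.7 [-0.059 -0.896] -0.137
0.627 0.2 0.8 [-0.048 -0.788] 0.061
0.627 0.2 0.9 [-0.019 -0.677] 0.242
0.627 0.2 1.0 [ 0.024 -0.564] 0.413
0.627 0.2 1.1 [ 0.077 -0.448] 0.574
```

The fit is good (0.4 mm). A tool pointing horizontally outward isn't reachable at the pin, but swinging the wrist sideways with joint 5 is. I'll make a test swing so I can identify joint 5's place in the chain.

```bash
python3 - <<'E'
from h import *
q1=.35;p=.8;t=.8
o=np.array([np.cos(q1),np.sin(q1),0]);l=np.array([-o[1],o[0],0]);dn=np.array([0,0,-1.])
dirp=np.cos(p)*o+np.sin(p)*dn;x=-np.sin(p)*o+np.cos(p)*dn
goto([.58,.20,.30],np.cos(t)*dirp-np.sin(t)*l,x)
E
```

```text
xyz [33.5, -23.7, -22.2] turn [0.692, 0.416, -0.24]
```

apply_moves(rows=[{"xyz": [33, -24, -22], "turn": [0.692, 0.416, -0.24], "grip": 0}, {"xyz": [33, -24, -22], "turn": [0.692, 0.416, -0.24], "grip": 0}, {"xyz": [33, -24, -22], "turn": [0.692, 0.416, -0.24], "grip": 0}, {"xyz": [33, -24, -22], "turn": [0.692, 0.416, -0.24], "grip": 0}, {"xyz": [33, -24, -22], "turn": [0.692, 0.416, -0.24], "grip": 0}, {"xyz": [33, -24, -22], "turn": [0.692, 0.416, -0.24], "grip": 0}, {"xyz": [33, -24, -22], "turn": [0.692, 0.416, -0.24], "grip": 0}, {"xyz": [33, -24, -22], "turn": [0.692, 0.416, -0.24], "grip": 0}, {"xyz": [33, -24, -22], "turn": [0.692, 0.416, -0.24], "grip": 0}, {"xyz": [33, -24, -22], "turn": [0.692, 0.416, -0.24], "grip": 0}])

```text
clock: 6.37
tcp_pos: [0.5779, 0.1987, 0.2965]
orientation: [0.401, -0.007, 0.867, -0.296]
wrist_force: [0.1, -0.0, -2.9]
finger_gap: 0.0394
grip_force: 61.9
```

```bash
cat >> fk.py <<'E'
def fk(q,D5,s5=-1,s6=-1):
    o=np.array([np.cos(q[0]),np.sin(q[0]),0]);l=np.array([-o[1],o[0],0]);u=np.array([0,0,1.])
    p=q[1]-q[2]+q[3]; w=C[:3]@np.exp(-1j*np.array([0,q[1],q[1]-q[2]]))+(C[3].real-D5)*np.exp(-1j*p)
    d=np.cos(p)*o-np.sin(p)*u;x=-np.sin(p)*o-np.cos(p)*u
    z=np.cos(q[4])*d+s5*np.sin(q[4])*l
    X=R.from_rotvec(-s6*q[5]*z).apply(x) if 0 else R.from_rotvec(q[5]*z).apply(x)
    pos=w.real*o+w.imag*u+off*l+D5*z
    return pos,z,X
E
python3 - <<'E'
from fk import *
s=env.get_state();q=s["joint_pos"];print(q.round(3),s["tcp_pos"].round(4),s["qvel"].round(2));p,r=pose();print(r.as_matrix().round(3))
for s5 in(1,-1):
    g=least_squares(lambda v:fk(q,v[0],s5)[0]-p,[.2]);print(s5,g.x,g.cost**.5,*[a.round(3) for a in fk(q,g.x[0],s5)])
E
```

```text
[ 0.604  0.116 -0.466  0.47  -0.952  0.315] [0.5779 0.1987 0.2965] [-0.01 -0.03 -0.02 -0.   -0.01  0.  ]
[[-0.679  0.225  0.699]
 [-0.25   0.825 -0.507]
 [-0.691 -0.519 -0.504]]
1 [0.30067478] 0.00020992157431881436 [0.578 0.199 0.297] [ 0.699 -0.507 -0.504] [-0.679 -0.25  -0.691]
-1 [-0.17460554] 0.15864042129546016 [0.601 0.339 0.123] [-0.226  0.834 -0.504] [-0.885 -0.392 -0.253]
```

```bash
cat >> fk.py <<'E'
LO=np.array([-2.7,-.8,-1.0,-2.15,-1.45,-3.1]);HI=np.array([2.7,1.6,1.2,2.3,1.45,3.1])
def ik(pc,az,q0,hx=-1,tilt=0.):
    """prop centre pc, tool z azimuth az & tilt below horizontal, tool x up(hx=1)/down"""
    zt=np.array([np.cos(az)*np.cos(tilt),np.sin(az)*np.cos(tilt),-np.sin(tilt)])
    xt=np.array([0,0,hx*1.])-zt*(hx*zt[2]);xt/=np.linalg.norm(xt)
    def e(q):
        P,z,x=fk(q,.3007,1); return np.r_[(P+.002*x-.0095*z-pc)*5,z-zt,x-xt]
    r=least_squares(e,np.clip(q0,LO+.01,HI-.01),bounds=(LO,HI));return r.x,2*r.cost
E
python3 - <<'E'
from fk import *
q0=env.get_state()["joint_pos"]
for tilt in(0.05,.1,.15):
  for az in np.radians(np.arange(-110,0,10)):
    c=[]
    for pz in(.16,.095):
        q,e=ik([.581,.2357,pz],az,q0,-1,tilt);c.append((q.round(2).tolist(),round(e**.5,4), round(q[1]-q[2]+q[3],2)))
    if max(a[1] for a in c)<.003: print(tilt,np.degrees(az).round(),c)
E
```

```text
0.05 -70.0 [([0.7, 1.21, 0.51, 2.3, -1.22, 3.01], np.float64(0.0), np.float64(3.0)), ([0.7, 1.3, 0.54, 2.24, -1.22, 3.01], np.float64(0.0), np.float64(3.0))]
0.05 -60.0 [([0.72, 1.1, 0.29, 2.08, -1.37, 2.89], np.float64(0.0), np.float64(2.89)), ([0.72, 1.19, 0.3, 2.01, -1.37, 2.89], np.float64(0.0), np.float64(2.89))]
0.05 -40.0 [([0.72, 0.71, -0.81, -1.19, -1.41, 0.32], np.float64(0.0), np.float64(0.32)), ([0.72, 0.87, -0.79, -1.34, -1.41, 0.32], np.float64(0.0), np.float64(0.32))]
0.05 -30.0 [([0.7, 0.76, -0.94, -1.55, -1.22, 0.14], np.float64(0.0), np.float64(0.15)), ([0.7, 0.93, -0.91, -1.7, -1.22, 0.14], np.float64(0.0), np.float64(0.15))]
0.1 -70.0 [([0.7, 1.15, 0.48, 2.18, -1.21, 2.87], np.float64(0.0), np.float64(2.85)), ([0.7, 1.24, 0.5, 2.11, -1.21, 2.87], np.float64(0.0), np.float64(2.85))]
0.1 -60.0 [([0.72, 1.02, 0.24, 1.88, -1.35, 2.67], np.float64(0.0), np.float64(2.66)), ([0.72, 1.1, 0.24, 1.8, -1.35, 2.67], np.float64(0.0), np.float64(2.66))]
0.1 -40.0 [([0.72, 0.61, -0.76, -0.79, -1.39, 0.57], np.float64(0.0), np.float64(0.58)), ([0.72, 0.76, -0.77, -0.94, -1.39, 0.
[... 332 characters left out ...]
p.float64(0.0), np.float64(2.72))]
0.15 -60.0 [([0.71, 0.95, 0.19, 1.71, -1.33, 2.48], np.float64(0.0), np.float64(2.47)), ([0.71, 1.03, 0.18, 1.62, -1.33, 2.48], np.float64(0.0), np.float64(2.47))]
0.15 -50.0 [([0.72, 0.68, -0.23, 0.81, -1.42, 1.73], np.float64(0.0), np.float64(1.73)), ([0.72, 0.78, -0.26, 0.69, -1.42, 1.73], np.float64(0.0), np.float64(1.73))]
0.15 -40.0 [([0.72, 0.55, -0.71, -0.49, -1.35, 0.76], np.float64(0.0), np.float64(0.77)), ([0.72, 0.69, -0.73, -0.64, -1.35, 0.76], np.float64(0.0), np.float64(0.77))]
0.15 -30.0 [([0.69, 0.58, -0.92, -1.09, -1.19, 0.38], np.float64(0.0), np.float64(0.41)), ([0.69, 0.76, -0.92, -1.26, -1.19, 0.38], np.float64(0.0), np.float64(0.41))]
```

```bash
python3 - <<'E'
from fk import *
q0=env.get_state()["joint_pos"];az=np.radians(-40)
for pz in(.24,.18,.16,.095):
    q,e=ik([.581,.2357,pz],az,q0,-1,.1);P,z,x=fk(q,.3007,1);print(pz,q.round(2),e)
    if pz in(.18,.24):goto(P,z,x)
E
```

```text
0.24 [ 0.72  0.44 -0.73 -0.59 -1.39  0.57] 1.5476925201779846e-21
xyz [23.4, 56.5, 19.6] turn [0.203, -0.391, 0.656]
0.18 [ 0.72  0.56 -0.76 -0.74 -1.39  0.57] 2.826379230586044e-29
xyz [64.9, 87.7, 49.8] turn [0.203, -0.391, 0.656]
0.16 [ 0.72  0.61 -0.76 -0.79 -1.39  0.57] 1.3243072742840706e-26
0.095 [ 0.72  0.76 -0.77 -0.94 -1.39  0.57] 7.481925867046537e-20
```

apply_moves(rows=[{"xyz": [12, 28, 10], "turn": [0.1, -0.2, 0.33], "grip": 0}, {"xyz": [23, 56, 20], "turn": [0.203, -0.391, 0.656], "grip": 0}, {"xyz": [23, 56, 20], "turn": [0.203, -0.391, 0.656], "grip": 0}, {"xyz": [23, 56, 20], "turn": [0.203, -0.391, 0.656], "grip": 0}, {"xyz": [23, 56, 20], "turn": [0.203, -0.391, 0.656], "grip": 0}, {"xyz": [23, 56, 20], "turn": [0.203, -0.391, 0.656], "grip": 0}, {"xyz": [23, 56, 20], "turn": [0.203, -0.391, 0.656], "grip": 0}, {"xyz": [65, 88, 50], "turn": [0.203, -0.391, 0.656], "grip": 0}, {"xyz": [65, 88, 50], "turn": [0.203, -0.391, 0.656], "grip": 0}, {"xyz": [65, 88, 50], "turn": [0.203, -0.391, 0.656], "grip": 0}, {"xyz": [65, 88, 50], "turn": [0.203, -0.391, 0.656], "grip": 0}, {"xyz": [65, 88, 50], "turn": [0.203, -0.391, 0.656], "grip": 0}])

```text
clock: 7.37
tcp_pos: [0.589, 0.2291, 0.1838]
orientation: [0.631, 0.255, 0.696, -0.229]
wrist_force: [0.8, 0.3, -2.2]
finger_gap: 0.0388
grip_force: 62.0
```

```bash
python3 - <<'E'
from fk import *
s=env.get_state();print(s["joint_pos"].round(3),s["tcp_pos"].round(4));p,r=pose();print(r.as_matrix().round(3));print("prop ctr est",p+r.apply([.002,0,-.0095]))
a=cam("side");b=cam("top");np.savez("t3.npz",**b)
W=world(b);m=(W[...,2]>.19)&(W[...,2]<.235)&(np.hypot(W[...,0]-.581,W[...,1]-.2357)<.06)
w=W[m];c=b["color"][m];print(len(w));print(w[:,:].mean(0))
cv2.imwrite("pics/s3.png",np.hstack([cv2.resize(a["color"][140:320,130:350],(480,392)),cv2.resize(b["color"][120:260,110:220],(308,392))]))
E
```

```text
[ 0.719  0.559 -0.76  -0.743 -1.389  0.57 ] [0.589  0.2291 0.1838]
[[-0.074  0.644  0.762]
 [ 0.065  0.765 -0.64 ]
 [-0.995  0.002 -0.099]]
prop ctr est [0.58159165 0.23530536 0.18270592]
677
[0.56842724 0.24337081 0.20348718]
```

View pics/s3.png

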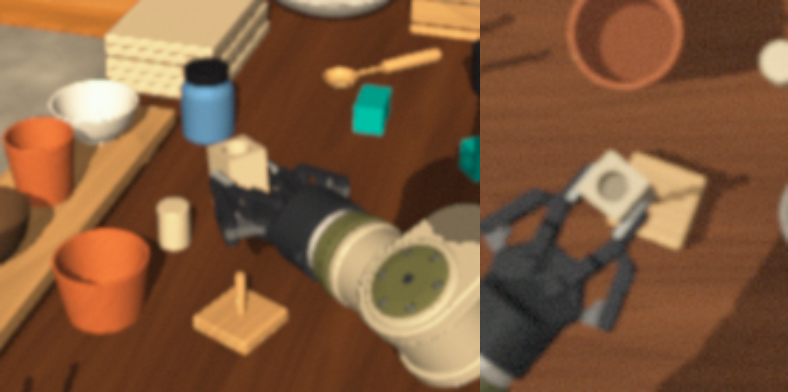

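The hole faces up: in the left (side) crop it is a notch at (238,148), and in the top crop a grey disc at (612,185). I'll check the prop's centre by depth, then lower the solid end onto the pin.

```bash
python3 - <<'E'
from fk import *
b=dict(np.load("t3.npz"));W=world(b);c=b["color"].astype(int)
m=(W[...,2]>.2)&(W[...,2]<.235)&(np.hypot(W[...,0]-.581,W[...,1]-.2357)<.06)&(c[...,2]>150)&(c[...,2]-c[...,0]>15)
w=W[m];rc=cv2.minAreaRect((w[:,:2]*1000).astype(np.float32));print(len(w),rc,np.median(w,0))
p,r=pose();print("expected top face",p+r.apply([-.030,0,-.0095]))
d=dict(np.load("top0.npz"));W=world(d)[165:217,148:200].reshape(-1,3);k=(W[:,2]>.0115)&(W[:,2]<.02)&(np.hypot(W[:,0]-.581,W[:,1]-.2358)<.052)
print(cv2.minAreaRect((W[k,:2]*1000).astype(np.float32)))
goto(p+[-.0006,.0004,-.083],r.as_matrix()[:,2],r.as_matrix()[:,0])
E
```

```text
256 ((584.0396118164062, 233.99468994140625), (48.43916320800781, 42.510494232177734), 55.6344108581543) [0.58330256 0.23275274 0.21293116]
expected top face [0.58433218 0.23386286 0.2151872 ]
((581.37109375, 236.44149780273438), (70.62110900878906, 69.60614776611328), 68.18289184570312)
xyz [82.7, -0.4, 7.4] turn [0.0, 0.0, 0.0]
```

apply_moves(rows=[{"xyz": [20, 0, 2], "turn": [0, 0, 0], "grip": 0}, {"xyz": [45, 0, 4], "turn": [0, 0, 0], "grip": 0}, {"xyz": [65, 0, 6], "turn": [0, 0, 0], "grip": 0}, {"xyz": [76, 0, 7], "turn": [0, 0, 0], "grip": 0}, {"xyz": [80, 0, 8], "turn": [0, 0, 0], "grip": 0}, {"xyz": [82, 0, 8], "turn": [0, 0, 0], "grip": 0}, {"xyz": [83, 0, 8], "turn": [0, 0, 0], "grip": 0}, {"xyz": [84, 0, 8], "turn": [0, 0, 0], "grip": 0}, {"xyz": [85, 0, 8], "turn": [0, 0, 0], "grip": 0}, {"xyz": [85, 0, 8], "turn": [0, 0, 0], "grip": 0}])

```text
clock: 8.3
tcp_pos: [0.5889, 0.2301, 0.0992]
orientation: [0.632, 0.256, 0.695, -0.23]
wrist_force: [-2.1, -0.6, 5.6]
finger_gap: 0.0391
grip_force: 62.1
```

apply_moves(rows=[{"xyz": [0.5, 0, 0], "turn": [0, 0, 0], "grip": 0}, {"xyz": [0.5, 0, 0], "turn": [0, 0, 0], "grip": 0}, {"xyz": [0.5, 0, 0], "turn": [0, 0, 0], "grip": 0}])

```text
clock: 8.55
tcp_pos: [0.5888, 0.2301, 0.0992]
orientation: [0.632, 0.256, 0.695, -0.229]
wrist_force: [-0.9, -1.4, 6.9]
finger_gap: 0.0391
grip_force: 62.1
```

```bash
python3 - <<'E'
from fk import *
s=env.get_state();print(s["wrist_force"]);d=cam("side");cv2.imwrite("pics/s4.png",cv2.resize(d["color"][140:320,130:350],(660,540)))
p,r=pose();print("prop ctr",p+r.apply([.002,0,-.0095]))
E
```

```text
[-0.94101555 -1.39961584  6.86959794]
prop ctr [0.58146264 0.23632512 0.09812784]
```

View pics/s4.png

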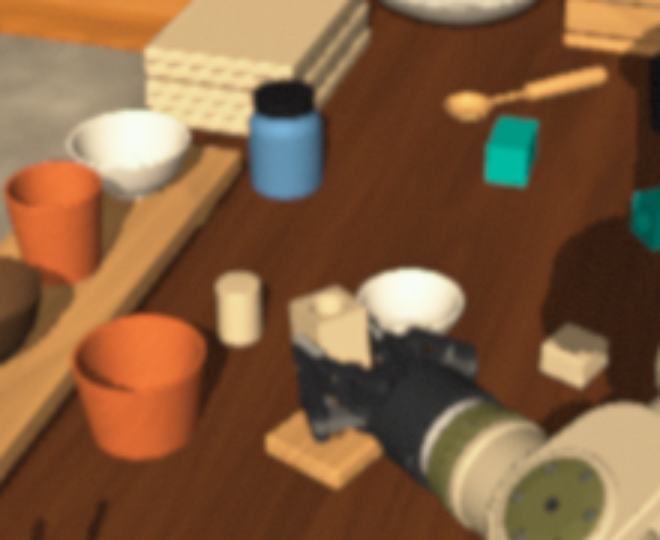

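The prop at (330,325) sits on the pin, stopped at 98 mm by its solid end under about 9 N, with the hole up at (330,300). No flip is needed, so I'll lift clear.

apply_moves(rows=[{"xyz": [-8, 0, -1], "turn": [0, 0, 0], "grip": 0}, {"xyz": [-30, 0, -3], "turn": [0, 0, 0], "grip": 0}, {"xyz": [-55, 0, -6], "turn": [0, 0, 0], "grip": 0}, {"xyz": [-80, 0, -8], "turn": [0, 0, 0], "grip": 0}, {"xyz": [-100, 0, -10], "turn": [0, 0, 0], "grip": 0}, {"xyz": [-112, 0, -11], "turn": [0, 0, 0], "grip": 0}, {"xyz": [-115, 0, -12], "turn": [0, 0, 0], "grip": 0}, {"xyz": [-115, 0, -12], "turn": [0, 0, 0], "grip": 0}, {"xyz": [-115, 0, -12], "turn": [0, 0, 0], "grip": 0}, {"xyz": [-115, 0, -12], "turn": [0, 0, 0], "grip": 0}, {"xyz": [-115, 0, -12], "turn": [0, 0, 0], "grip": 0}, {"xyz": [-115, 0, -12], "turn": [0, 0, 0], "grip": 0}])

```text
clock: 9.6
tcp_pos: [0.5878, 0.2302, 0.21]
orientation: [0.63, 0.252, 0.697, -0.231]
wrist_force: [-0.2, -0.3, -1.6]
finger_gap: 0.0393
grip_force: 61.8
```

```bash
python3 - <<'E'
from fk import *
s=env.get_state();print(s["wrist_force"],s["qvel"].round(3),s["grip_force"]);d=cam("side");b=cam("top");cv2.imwrite("pics/s5.png",np.hstack([cv2.resize(d["color"][120:320,130:350],(480,436)),cv2.resize(b["color"][110:270,100:220],(308,436))]))
p,r=pose();print("prop ctr",p+r.apply([.002,0,-.0095]),"tilt",np.arccos(-r.as_matrix()[2,0]))
E
```

```text
[-0.23571854 -0.27900994 -1.55393931] [ 0.    -0.002  0.006 -0.    -0.001 -0.001] 61.82807877659798
prop ctr [0.58052478 0.23653178 0.20930996] tilt 0.09957641076942987
```

View pics/s5.png

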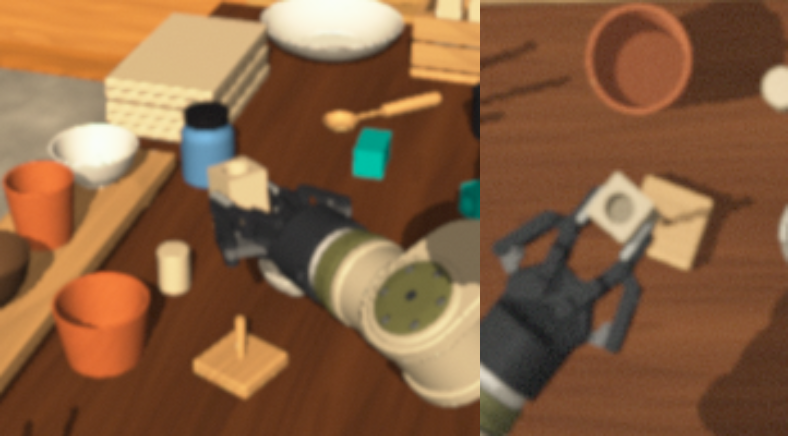

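The hole is up (top crop: grey disc at (620,208)). The prop is clear of everything at z ≈ 0.21 m, tilted about 0.1 rad, and at rest. Handing in.

```bash
python3 -c "
from h import *
print(ticket.hand_in())"
```

```text
the job is handed in; nothing more can be done
None
```

I stood the prop's solid end on the feeler pin, where it stopped at about 98 mm under roughly 9 N. The prop is now held still, hole up, about 0.21 m above the bench and tilted about 0.1 rad, touching nothing else; the job is handed in, but it returned no verdict.

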